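Open the shielded vial store with its lever

ROBOT

A 6-joint arm with a two-finger parallel gripper is mounted at the origin on a cart in front of the work surface, level with it; the furniture and walls round the work are solid. World frame = base frame: x ahead of the robot, y to its left, z up, the work surface at z = 0. Lengths are in m, angles in degrees, forces in N, time in s.
With the tool pointing down it reaches from about 0.35 to 0.925 m from the base axis. Payload 6.4 kg.
Tool frame: the origin (TCP) lies at the very end of the fingers, on their centre line; the grasp point (between the pads) lies 19 mm behind it; z points along the fingers, y is the line along which they close (so a half turn about z gives the same grasp; the last joint's range is limited). The gripper opens to 85 mm and grips with 20 to 120 N. Pads are 22 mm wide; open, the fingers measure 114 mm over their backs; the gripper's body (76 mm by 85 mm) begins 54 mm behind the grasp point. The pads swing forward as they close: fully open they stand 13 mm farther back than shut.
Start: joints at [62.046, 14.043, 89.255, -0, 76.702, -9.975], TCP at [0.201, 0.618, 0.195] pointing down, gripper open.
Joint ranges: [-179.41, 179.41], [-58.25, 129.5], [7.25, 145.43], [-54.29, 234.29], [11.92, 165.04], [-157.13, 157.13]. Speed limits (degrees/s): [147.25, 147.25, 180, 180, 180, 180].

INTERFACE

Orientations are given as a 3x3 rotation matrix whose columns are the frame's x, y, z axes.
In Python, from station import env, viewer gives the robot as it stands.
- The arm moves only by the tool move_arm, never from a script. Its argument "increments" is a list that holds one entry, the list of rows, each a list of 4 numbers: the shift along the tool's x, y, z in cm, then the turn about the tool's z in degrees. A call has exactly 10 rows; each row shifts and turns the commanded pose from where the row before left it, along the tool's axes as they then stand; what a row does not reach is not made up. A row lasts 1/10 s, in which the tool goes at most 50 mm and 8.59 degrees, less where a joint would pass 70% of its speed; a pose out of reach is approached as far as the arm can. A call is refused whole if a number of a shift passes 5 or a number of a turn 8.59, either way. A call with a gripper value outside its range is refused whole. "fingers" is the closure, from 0 (fully open) to 1 (shut), set as the call begins (left out, the last holds). The fingers move at their own pace and stop on an object; the grip force is fixed at half the most. Time passes only in rows, so rows that do not move let the fingers close, or fill a call up. It gives the time, the measured TCP pose, the force, the opening and the grip force at its end, in the units of the state.
- env.state(): the state, without advancing time (a new reading comes with each control period).
- viewer.camera(name): name is "scene" or "side" or "wrist"; returns the picture (420x560x3 uint8, red, green, blue); there is no depth.
- viewer.camera_params(name): a dict with "K" (3x3 intrinsics, pixels), "position" and "rotation" of the camera in the world; the wrist camera has in their place "tool_from_camera" (4x4, takes a point from camera to tool coordinates, whose origin is the TCP and whose axes are the flange's). Camera axes: x right, y up, looking along -z (the intrinsics and any distortion apply to the point x, -y, -z); pixel columns grow to the right and rows downward; lengths in m; the calibration is good to about 2 mm. A picture is of the moment at which its call begins: read the wrist's pose just before it. camera_params takes no time and is no camera call.
- env.hand_in(): hands the job in; it is judged then, once.
The state is a dict: "time_s": time; "q": joint angles; "dq": joint speeds; "joint_torque": joint torques, N m; "tool_pos": TCP position; "orientation": TCP orientation; "force": force on the tool from outside, world axes, zero at the start; "wrist_torque": the same for the moment, N m; "width": finger opening in m; "finger_force": force on a finger pad.
Only numpy, scipy, OpenCV 4.12 (cv2) and the standard library are available. Lean on these libraries where they do the work, as an engineer would, in place of code of your own. Each camera call takes 0.05 s, during which the arm holds its last target. There are 200 camera calls.

TASK

Open the heavy hatch of the shielded vial store for loading: with the fingertips push the turn button round to one side until it is well clear of the hatch, then press the pad on the long end of the side lever all the way down until the spring catch snaps over the lever, and let go, so that the lever keeps the hatch raised. Do not touch the hatch itself, grasp nothing, and leave the jars, vials and other things round the store where they stand.

Things in the scene. Friction and masses are not known exactly. Their poses are not given: they have to be found in the camera images.
- store: Shielded vial store, fixed: grey thick-walled box 160 (x) x 180 (y) mm, rim 106 mm high, on a dark base plate. Origin: centre of its underside; its x runs from front (robot side) to back, y to the left, z up. Hatch on top, turn button at the middle of the front, lever along the right side (y = -115 mm).
- hatch (a joint): Heavy hinged hatch, 166 mm wide, 13 mm thick, about 1.5 kg, top 120 mm above the table. Hinge at the back edge; 0 = shut, grows as its front edge rises (rad). The lever's short end pushes up a roller on its right side. Held by the lever's catch it stands at about 0.84; it falls shut if nothing holds the lever.
- turn_button (a joint): Steel turn button, swings about an upright pivot (point button_pivot) in front of the box. 0 = nose straight over the hatch's front edge, tail straight towards the front; positive = tail swung to the store's left (+y), range -1.6 to 1.6 rad, either way will do. The nose is clear of the hatch beyond 1.13; light friction (about 1.5 N at the post) keeps it where it is left.
- button_pivot (a point): Pivot of the turn button, at the bar's underside: store frame x -90, y 0, z 122 mm.
- button_post (a point): Top centre of the upright finger post at the end of the turn button's tail, 46 mm from the pivot: 13 mm thick, its top 153 mm and its foot 123 mm above the table, free space under the tail.
- lever (a joint): Steel lever bar 12 mm wide, 16 mm tall, on a fulcrum pin at store x -20, y -115, z 118 mm; its long end points to the front. 0 = at rest (long end up 25 degrees, 0.436 rad), grows as the long end goes down (rad), stop at 0.665. The catch springs over it at about 0.63 and then holds it at about 0.617. It rises again by itself if it is let go before that.
- lever_pad (a point): Top centre of the black pad on the lever's long end, 52 mm long, 36 mm wide; 190 mm along the bar from the fulcrum pin and 11 mm above the bar's middle line. It stands about 208 mm above the table at rest and about 86 mm with the lever fully down, and moves in an arc about the pin. Pressing takes about 6 to 16 N.
- catch (a joint): Spring catch, a steel hook that stands on the outer (right) side of the lever, halfway along the long end, its top 133 mm above the table. 0 = hook upright; the descending lever pushes it out to about 0.06 rad, then it springs back to 0 over the lever. Leave it to work by itself.
- sample_jar: Bystander on the table near the store, to be left alone: a small clear jar with a blue screw cap, 41 mm across, 53 mm tall. Origin: centre of its underside.
- fitting_jar: Bystander on the table near the store, to be left alone: a clear jar with a white lid, 45 mm across, 58 mm tall. Origin: centre of its underside.
- vial_a: Bystander on the table near the store, to be left alone: a small vial with a dark cap, 12 mm across, 34 mm tall. Origin: centre of its underside.
- tape: Bystander on the table near the store, to be left alone: a flat white roll of thread tape, 48 mm across, 13 mm tall. Origin: centre of its underside.
- marker: Bystander on the table near the store, to be left alone: a white and blue marker pen lying down, 124 mm long. Origin: centre of its underside.
- small_bottle: Bystander on the table near the store, to be left alone: a 100 ml bottle with a blue cap, 56 mm across, 100 mm tall. Origin: centre of its underside.
- column: Bystander on the table near the store, to be left alone: a chromatography column, a steel rod 176 mm long lying down. Origin: centre of its underside.

How it is judged:
By the outcome, as a careful person would: the job done as asked, in the order asked, and still so for the second after the job is handed in, with the robot touching nothing.
It also fails if it takes over 48 s, if anything falls off the work surface, if the arm or the gripper's body presses on something with over 40 N, if the wrist force passes 120 N, or if a joint passes its speed limit or range.

## Working session

There is one attempt and no reset: what is moved stays moved. The work goes in short steps, Python scripts to look and compute and a tool call to move; the robot and the scene stay as the last step left them, time stands still between calls to the robot, and variables do not carry over. Pictures are saved under pics/ and viewed, at most 10 in all, crops included, and the job is handed in when it is done.

Besides the shell and the picture viewer there is one more tool, called as a command line: name --argument value ..., lists and objects as JSON in quotes. move_arm: Moves the arm, as the interface text tells. Its arguments: {"type":"object","properties":{"increments":{"type":"array","items":{"type":"array","items":{"type":"array","items":{"type":"number"}}}},"fingers":{"type":"number"}},"required":["increments"]}

```bash
mkdir -p pics; ls
python3 - <<'E'
from station import env, viewer
import cv2, numpy as np
s=env.state(); print(s['time_s'],s['tool_pos'],s['orientation'],s['width'])
for n in ['scene','side']:
    cv2.imwrite(f'pics/{n}0.png',viewer.camera(n)[:,:,::-1]); print(n,viewer.camera_params(n))
E
```

```text
pics
0.0 [0.20031958 0.61768488 0.19366615] [[-9.51165366e-01  3.08680361e-01 -9.38828031e-04]
 [ 3.08681593e-01  9.51163786e-01 -1.76793563e-03]
 [ 3.47252217e-04 -1.97139807e-03 -9.99997997e-01]] 0.08484983117757242
scene {'K': array([[406.56081879,   0.        , 280.88767384],
       [  0.        , 406.56081879, 209.94639152],
       [  0.        ,   0.        ,   1.        ]]), 'position': array([-0.11707403, -0.63049356,  0.57941295]), 'rotation': array([[ 0.7120346 ,  0.29392921, -0.63766163],
       [-0.70187182,  0.27265165, -0.65805549],
       [-0.01956224,  0.916115  ,  0.40043804]])}
side {'K': array([[432.83247224,   0.        , 277.92917695],
       [  0.        , 432.83247224, 209.21449265],
       [  0.        ,   0.        ,   1.        ]]), 'position': array([0.54392094, 1.05886416, 0.68254898]), 'rotation': array([[-0.99870698,  0.02719091, -0.04295384],
       [-0.05073418, -0.47944448,  0.87610446],
       [ 0.00322809,  0.87715087,  0.48020406]])}
```

View pics/scene0.png

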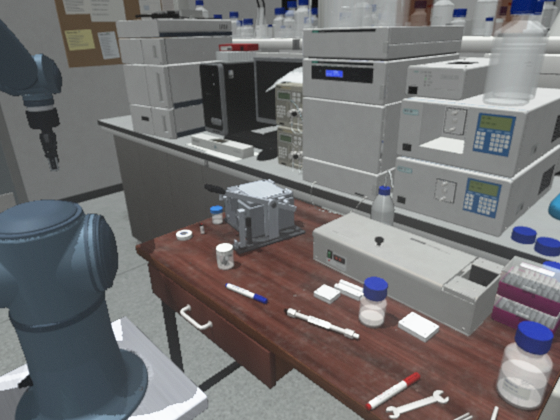

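View pics/side0.png

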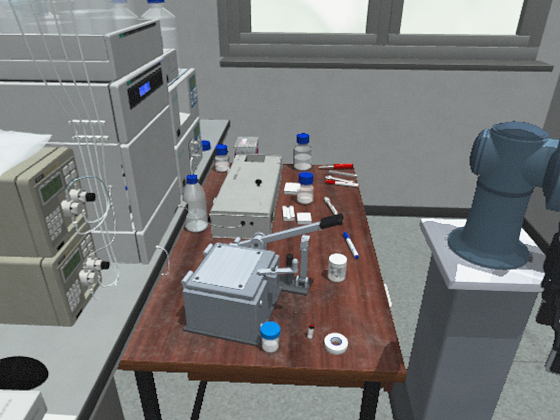

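The store is at about (260,215) in the scene view and (240,285) in the side view. The pad is at about (330,222) in the side view. I'll enlarge both.

Run:
```python
import cv2, numpy as np
a=cv2.imread('pics/scene0.png')[165:275,190:320]; b=cv2.imread('pics/side0.png')[200:350,170:360]
a=cv2.resize(a,None,fx=3,fy=3,interpolation=2)  # 390x330
a=cv2.resize(cv2.imread('pics/scene0.png')[170:260,195:310],(400,313),interpolation=2)
cv2.imwrite('pics/z1.png',cv2.resize(cv2.imread('pics/scene0.png')[170:260,195:315],(800,600),interpolation=2))
cv2.imwrite('pics/z2.png',cv2.resize(cv2.imread('pics/side0.png')[205:345,175:361],(800,602-2),interpolation=2))
```

```text
(no output)
```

View pics/z1.png

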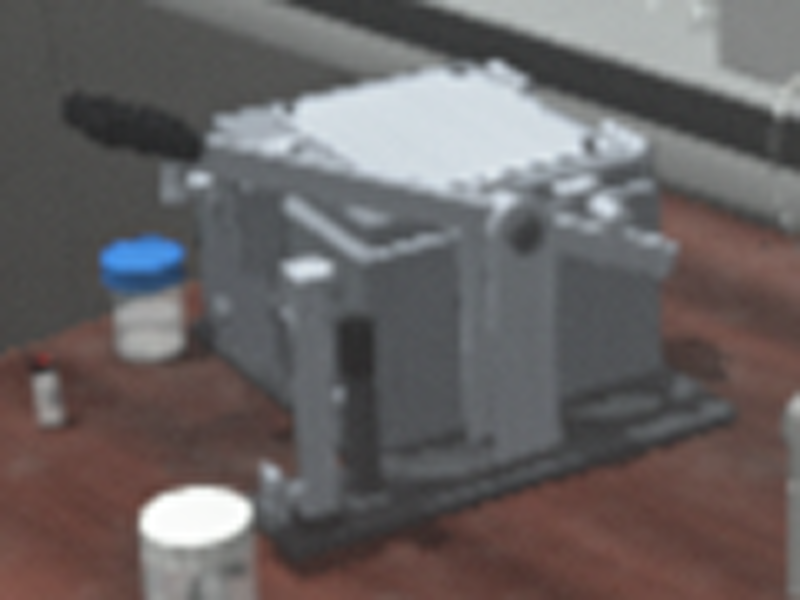

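View pics/z2.png

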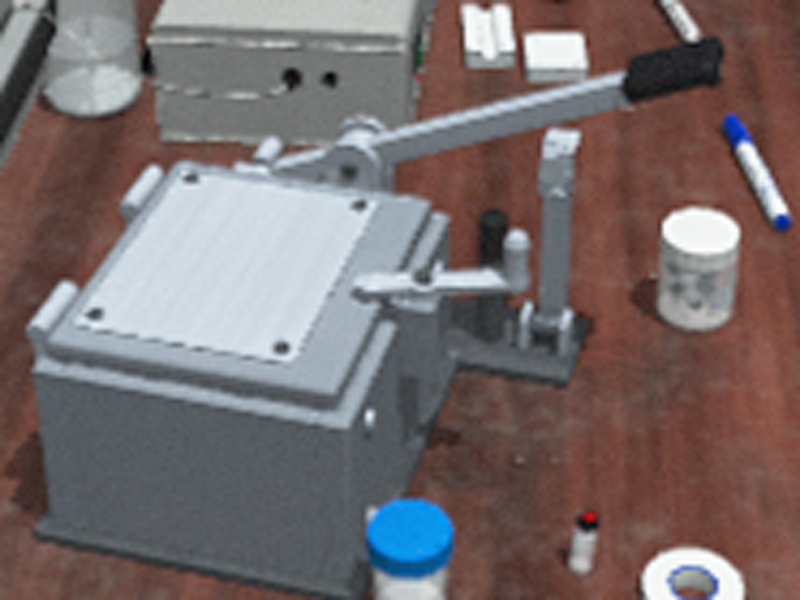

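Side view pixels (from the crop): post top ≈(295,260), pivot ≈(274,268), fulcrum ≈(256,245), pad ≈(331,219). Scene view pixels: fulcrum face ≈(274,204), pad end ≈(205.5,186). I'll fit the store pose (x, y, yaw) to these.

```bash
cat > h.py <<'E'
from station import env, viewer
import numpy as np, cv2
from scipy.optimize import least_squares
def proj(n,P):
    c=viewer.camera_params(n); d=(np.asarray(P)-c['position'])@c['rotation']
    return np.c_[c['K'][0,2]-c['K'][0,0]*d[:,0]/d[:,2], c['K'][1,2]+c['K'][1,1]*d[:,1]/d[:,2]]
def world(p,P):
    x,y,a=p; c,s=np.cos(a),np.sin(a); P=np.asarray(P,float)
    return np.c_[x+c*P[:,0]-s*P[:,1], y+s*P[:,0]+c*P[:,1], P[:,2]]
def pad(t): # lever angle -> store frame pad top
    e=.436-t; return [-.02-.19*np.cos(e)+.011*-np.sin(e)*-1, -.115, .118+.19*np.sin(e)+.011*np.cos(e)]
E
python3 - <<'E'
from h import *
z1=lambda u,v:(195+u*.15,170+v*.15); z2=lambda u,v:(175+u*.2325,205+v*.2333)
side=[([-.09,0,.132],z2(424,272)),([-.02,-.108,.118],z2(349,172)),(pad(0),z2(672,58)),([-.08,.09,.106],z2(345,428)),([.08,.09,.106],z2(37,370)),([-.136,0,.153],z2(517,236))]
sc=[([-.02,-.13,.118],z1(525,228))]
def f(p):
    return np.r_[(proj('side',world(p,[a for a,_ in side]))-[b for _,b in side]).ravel(),(proj('scene',world(p,[a for a,_ in sc]))-[b for _,b in sc]).ravel()]
r=least_squares(f,[.65,.4,0.],loss='soft_l1'); print(r.x,np.degrees(r.x[2])); print(r.fun.reshape(-1,2).round(1))
print(world(r.x,[[-.09,0,.122],[-.136,0,.153],pad(0),pad(.63),[-.125,-.13,.133]]).round(3))
E
```

```text
[ 0.6772183   0.29758551 -0.2090923 ] -11.980106588109754
[[-0.   0.1]
 [ 1.1 -2.7]
 [-1.3 -1.2]
 [ 1.4 -0. ]
 [-1.3 -0.2]
 [-0.3  3.7]
 [-0.9  0.1]]
[[0.589 0.316 0.122]
 [0.544 0.326 0.153]
 [0.47  0.224 0.208]
 [0.449 0.228 0.092]
 [0.528 0.196 0.133]]
```

move_arm --increments '[[[-1.9, -1, -1, 0], [-1.9, -1, -1, 0], [-1.9, -1, -1, 0], [-1.9, -1, -1, 0], [-1.9, -1, -1, 0], [-1.9, -1, -1, 0], [-1.9, -1, -1, 0], [-1.9, -1, -1, 0], [-1.9, -1, -1, 0], [-1.9, -1, -1, 0]]]' --fingers 1

```text
time_s: 1.1
tool_pos: [0.3508, 0.4636, 0.2946]
orientation: [[-0.951, 0.309, -0.001], [0.309, 0.951, -0.001], [0.0, -0.001, -1.0]]
force: [0.1, -0.1, -0.2]
width: 0.0001
finger_force: 0.0
```

move_arm --increments '[[[-1.9, -1, -0.3, 0], [-1.9, -1, -0.3, 0], [-1.9, -1, -0.3, 0], [-1.9, -1, -0.3, 0], [-1.9, -1, -0.3, 0], [-1.9, -1, -0.3, 0], [-1.9, -1, -0.3, 0], [-1.9, -1, -0.3, 0], [0, 0, 0, -6], [0, 0, 0, 0]]]'

```text
time_s: 2.1
tool_pos: [0.4706, 0.341, 0.3183]
orientation: [[-0.978, 0.209, -0.001], [0.209, 0.978, -0.0], [0.001, -0.0, -1.0]]
force: [-0.6, -0.1, -0.2]
width: -0.0001
finger_force: 0.0
```

Run:
```python
from h import *
s=env.state(); print(s['time_s'],s['tool_pos'],s['orientation'].round(4),s['width'])
np.savez('w1.npz',p=s['tool_pos'],R=s['orientation'])
cv2.imwrite('pics/w1.png',viewer.camera('wrist')[:,:,::-1]); print(viewer.camera_params('wrist'))
```

```text
2.1 [0.47056379 0.34097236 0.3182951 ] [[-9.780e-01  2.086e-01 -9.000e-04]
 [ 2.086e-01  9.780e-01 -3.000e-04]
 [ 8.000e-04 -5.000e-04 -1.000e+00]] -9.329710675200558e-05
{'K': array([[337.93519735,   0.        , 278.6546909 ],
       [  0.        , 337.93519735, 209.24573437],
       [  0.        ,   0.        ,   1.        ]]), 'tool_from_camera': array([[ 2.39763576e-04,  9.60103053e-01,  2.79646330e-01,
         7.16447740e-02],
       [ 9.99999928e-01, -1.48075654e-04, -3.48996789e-04,
         3.80483736e-04],
       [-2.93664070e-04,  2.79646394e-01, -9.60103020e-01,
        -1.78427977e-01],
       [ 0.00000000e+00,  0.00000000e+00,  0.00000000e+00,
         1.00000000e+00]])}
```

View pics/w1.png

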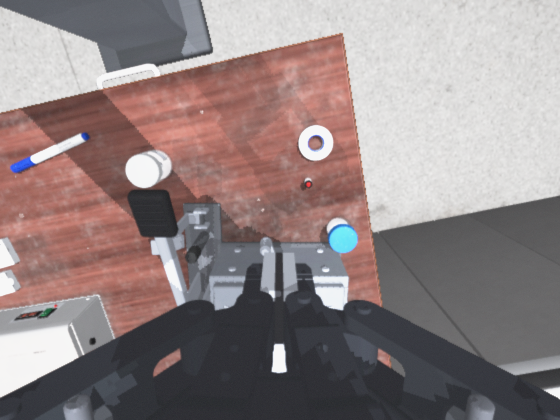

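The post top is at about (266,241), the pad top centre at about (154,213) and the box front edge at row ~243, near parallel to the image rows. I'll back-project these and compare with the fit.

```bash
cat >> h.py <<'E'
def wback(u,v,z,p,R):
    c=viewer.camera_params('wrist'); T=c['tool_from_camera']; K=c['K']
    d=R@T[:3,:3]@np.array([(u-K[0,2])/K[0,0],-(v-K[1,2])/K[1,1],-1]); o=p+R@T[:3,3]
    return o+d*(z-o[2])/d[2]
def sback(n,u,v,z):
    c=viewer.camera_params(n); K=c['K']; d=c['rotation']@np.array([(u-K[0,2])/K[0,0],-(v-K[1,2])/K[1,1],-1]); o=c['position']
    return o+d*(z-o[2])/d[2]
E
python3 - <<'E'
from h import *
w=np.load('w1.npz'); p,R=w['p'],w['R']
print('post',wback(266,241,.153,p,R).round(4), sback('side',295.2,260.1,.153).round(4))
print('pad',wback(154,213,.208,p,R).round(4), sback('side',331.2,218.5,.208).round(4))
print('front edge box',wback(222,243,.106,p,R).round(4),wback(345,246,.106,p,R).round(4))
im=cv2.imread('pics/w1.png')[170:320,110:350]
cv2.imwrite('pics/w1z.png',cv2.resize(im,(800,500),interpolation=2))
E
```

```text
post [0.5307 0.3145 0.153 ] [0.5438 0.3127 0.153 ]
pad [0.463  0.2292 0.208 ] [0.4673 0.2289 0.208 ]
front edge box [0.5397 0.2548 0.106 ] [0.5754 0.4034 0.106 ]
```

View pics/w1z.png

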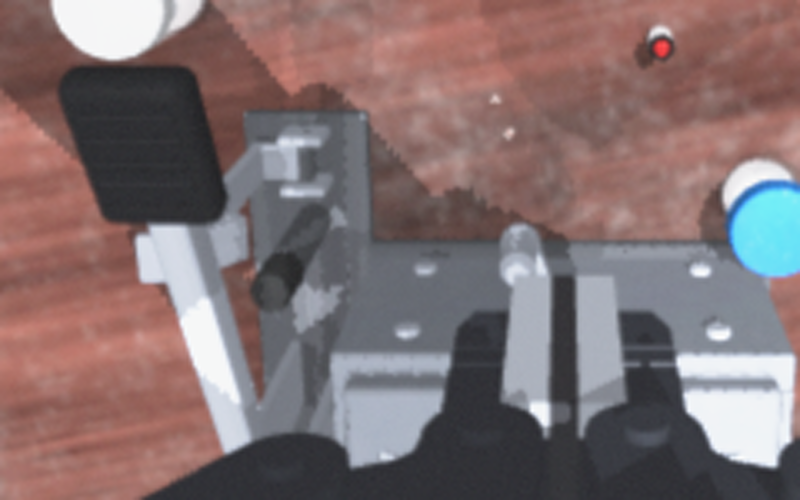

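Corrected reading: the post top is the lower end of the cylinder, at about (265,249.5). The rim front edge runs from (210,275.6) to (348.5,275.6), and the pad centre is at (153,213.5).

Run:
```python
from h import *
w=np.load('w1.npz'); p,R=w['p'],w['R']
P=wback(265.1,249.5,.153,p,R);A=wback(209.9,275.6,.106,p,R);B=wback(348.5,275.6,.106,p,R);Q=wback(153.2,213.5,.208,p,R)
print('post',P.round(4),'rim',A.round(4),B.round(4),np.linalg.norm(A-B),np.degrees(np.arctan2(*(A-B)[:2]*[1,-1])),'pad',Q.round(4))
M=(A+B)/2; a=-np.arctan2((B-A)[0],(B-A)[1]); x=np.array([np.cos(a),np.sin(a)]); O=M[:2]+.08*x
print('origin',O,np.degrees(a)); S=np.array([x,[-x[1],x[0]]])
for n,v in (('post',P),('pad',Q)): print(n,S@(v[:2]-O))
t=(S@(P[:2]-O))-[-.09,0]; print('tail angle',np.arctan2(t[1],-t[0]),np.linalg.norm(t))
# in tool axes relative to TCP (cm)
for n,v in (('post',P),('pad',Q)): print(n,(R.T@(v-p)*100).round(2))
```

```text
post [0.5403 0.3113 0.153 ] rim [0.5797 0.2284 0.106 ] [0.6166 0.4015 0.106 ] 0.17698844393588745 -12.024207369375516 pad [0.4633 0.2284 0.208 ]
origin [0.67640028 0.29824969] -12.024207369375516
post [-0.13588867 -0.01555356]
pad [-0.19390519 -0.11271821]
tail angle -0.3267891062747862 0.04845289453704698
post [-7.45 -1.44 16.52]
pad [ -1.64 -11.16  11.03]
```

Everything is consistent: rim 177 mm (180 given), yaw -12.0°, and the tail sits at about -0.33 rad, already to the right. I'll push it further right with the closed fingers, starting from its left side.

move_arm --increments '[[[-1.52, 0.26, 0, 0], [-1.52, 0.26, 0, 0], [-1.52, 0.26, 0, 0], [-1.52, 0.26, 0, 0], [-1.52, 0.26, 0, 0], [0, 0, 2.4, 0], [0, 0, 2.4, 0], [0, 0, 2.4, 0], [0, 0, 2.4, 0], [0, 0, 2.4, 0]]]'

```text
time_s: 3.15
tool_pos: [0.5467, 0.3389, 0.1975]
orientation: [[-0.978, 0.209, -0.001], [0.209, 0.978, -0.0], [0.001, -0.0, -1.0]]
force: [-0.7, -0.7, 0.4]
width: -0.0001
finger_force: 0.0
```

move_arm --increments '[[[0, 0, 1.0, 0], [0, 0, 1.0, 0], [0, 0, 1.0, 0], [0, 0, 1.0, 0], [0, 0, 1.0, 0], [0, 0, 1.0, 0], [0, 0, 0, 0], [0, 0, 0, 0], [0, 0, 0, 0], [0, 0, 0, 0]]]'

```text
time_s: 4.15
tool_pos: [0.5479, 0.3386, 0.1395]
orientation: [[-0.978, 0.208, 0.001], [0.208, 0.978, 0.0], [-0.001, 0.001, -1.0]]
force: [1.2, -0.2, -0.5]
width: -0.0001
finger_force: 0.0
```

Run:
```python
from h import *
s=env.state(); p=s['tool_pos']; print(p,s['force'])
a=np.radians(-12.02);x=np.array([np.cos(a),np.sin(a)]);S=np.array([x,[-x[1],x[0]]])
print('store',S@(p[:2]-[.6764,.2982]))
im=viewer.camera('side')[200:290,220:340,::-1]
cv2.imwrite('pics/s2.png',cv2.resize(im,(800,600),interpolation=2))
```

```text
[0.54785757 0.33858817 0.13954439] [ 1.15877225 -0.1904181  -0.47740497]
store [-0.13413509  0.01273329]
```

View pics/s2.png

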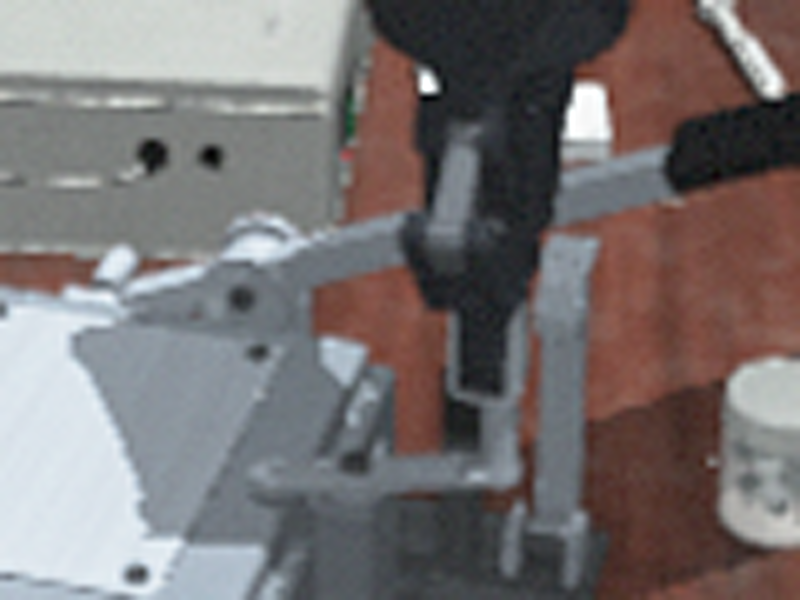

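The fingers are beside the post, on its left (near) side, with their tips just below its top. I'll lower 4 mm and push round.

move_arm --increments '[[[0, 0, 0.4, 0], [0.1, -0.7, 0, 0], [0.1, -0.7, 0, 0], [-0.1, -0.6, 0, 0], [-0.1, -0.6, 0, 0], [-0.3, -0.6, 0, 0], [-0.3, -0.6, 0, 0], [-0.4, -0.45, 0, 0], [-0.4, -0.45, 0, 0], [-0.5, -0.4, 0, 0]]]'

```text
time_s: 5.2
tool_pos: [0.5558, 0.2841, 0.1348]
orientation: [[-0.978, 0.208, 0.0], [0.208, 0.978, 0.0], [-0.0, 0.0, -1.0]]
force: [-0.3, 0.1, 0.5]
width: -0.0001
finger_force: 0.0
```

Run:
```python
from h import *
s=env.state(); p=s['tool_pos']; print(p,s['force'])
a=np.radians(-12.02);x=np.array([np.cos(a),np.sin(a)]);S=np.array([x,[-x[1],x[0]]])
print('store',S@(p[:2]-[.6764,.2982]))
im=viewer.camera('side')[200:290,220:340,::-1]
cv2.imwrite('pics/s3.png',cv2.resize(im,(800,600),interpolation=2))
```

```text
[0.55575908 0.28414132 0.13479915] [-0.31711076  0.05030393  0.51963391]
store [-0.1150681  -0.03887429]
```

View pics/s3.png

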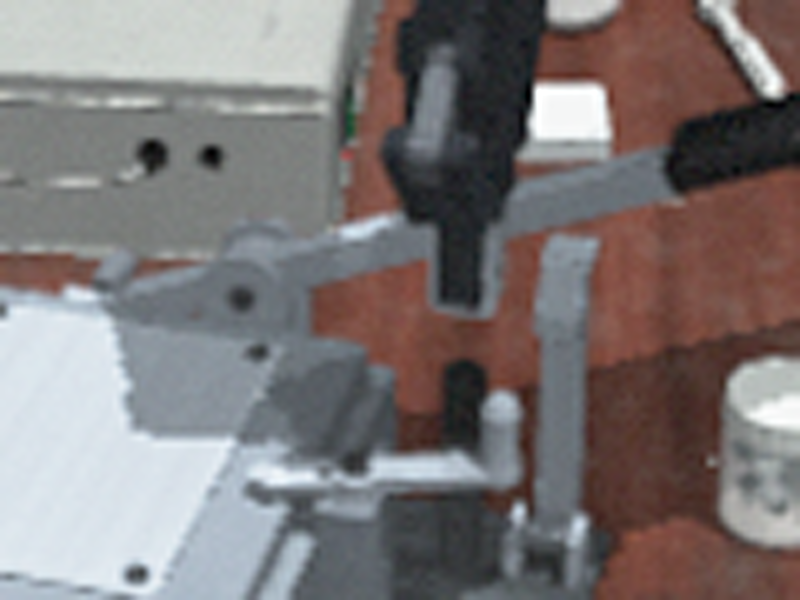

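The button has not moved: the post top is still at crop (500,397) and the fingers passed by. I'll check the projections to see why.

Run:
```python
from h import *
z=lambda u,v:(220+u*.15,200+v*.15)
print('tip before',proj('side',[[.5479,.3386,.1395]]),z(490,398)); print('tip now',proj('side',[[.5558,.2841,.1348]]),z(465,308))
print('post model',proj('side',[[.5403,.3113,.153],[.5403,.3113,.123]]),z(501,397),z(505,485))
for h in (.123,.138,.153): print(h,sback('side',*z(501,397),h))
print('wrist foot', *[proj('side',[wback(265,249.5,h,np.load('w1.npz')['p'],np.load('w1.npz')['R'])]) for h in (.123,.153)])
```

```text
tip before [[292.88230208 272.73466598]] (293.5, 259.7)
tip now [[289.72249663 259.13388818]] (289.75, 246.2)
post model [[296.89493174 259.76775859]
 [296.55368181 271.31260019]] (295.15, 259.55) (295.75, 272.75)
0.123 [0.54397555 0.26833255 0.123     ]
0.138 [0.54397409 0.28952457 0.138     ]
0.153 [0.54397262 0.31071659 0.153     ]
wrist foot [[290.92640307 269.99566015]] [[296.92856366 259.75216564]]
```

The side view and the wrist view both put the visible fingertips about 35–40 mm above the reported TCP, so they passed over the post top. I'll go back, descend further (free space there) and push again.

move_arm --increments '[[[0, 0, -1.0, 0], [0.5, 1.4, 0, 0], [0.5, 1.4, 0, 0], [0.5, 1.4, 0, 0], [0.4, 1.4, 0, 0], [0, 0, 1.1, 0], [0, 0, 1.1, 0], [0, 0, 1.1, 0], [0, 0, 1.0, 0], [0, 0, 0, 0]]]'

```text
time_s: 6.25
tool_pos: [0.547, 0.3422, 0.099]
orientation: [[-0.978, 0.208, -0.004], [0.208, 0.978, -0.002], [0.004, -0.003, -1.0]]
force: [-0.3, 0.2, -0.1]
width: -0.0001
finger_force: 0.0
```

Run:
```python
from h import *
s=env.state(); p=s['tool_pos']; print(p,s['force'],s['q'],s['width'])
a=np.radians(-12.02);x=np.array([np.cos(a),np.sin(a)]);S=np.array([x,[-x[1],x[0]]])
print('store',S@(p[:2]-[.6764,.2982]))
print(proj('side',[p]),proj('scene',[p]))
im=viewer.camera('side')[200:290,240:330,::-1]; im2=viewer.camera('scene')[150:240,200:290,::-1]
cv2.imwrite('pics/s4.png',cv2.resize(np.hstack([im,im2]),(800,400),interpolation=2))
```

```text
[0.54704715 0.3421903  0.09899609] [-0.27389849  0.15978232 -0.09597889] [ 2.19792171e+01  1.91105371e+01  9.35775106e+01 -5.04734919e-03
  6.75742868e+01 -5.59976144e+01] -0.00011205938961253946
store [-0.1356779   0.01608768]
[[292.87126153 289.35960611]] [[216.00839927 203.37786981]]
```

View pics/s4.png

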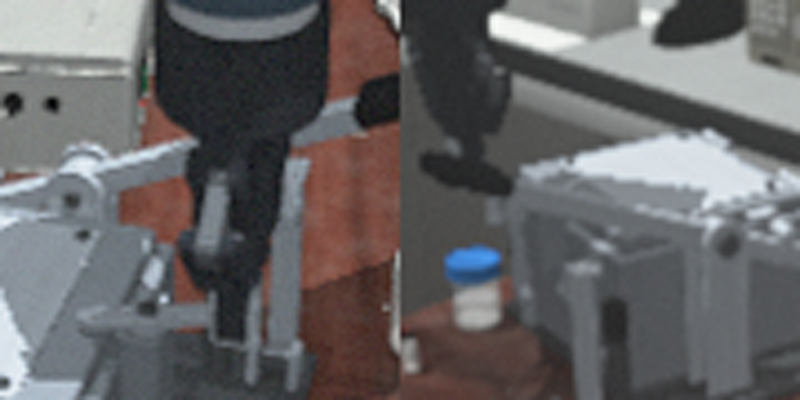

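The tips now end at side pixel ≈(292,278), in front of the tail. That means an actual tip height of about 0.13–0.14, level with the post. I'll push.

move_arm --increments '[[[0, -0.6, 0, 0], [0, -0.6, 0, 0], [0, -0.6, 0, 0], [-0.1, -0.6, 0, 0], [-0.1, -0.6, 0, 0], [-0.3, -0.6, 0, 0], [-0.3, -0.6, 0, 0], [-0.4, -0.5, 0, 0], [-0.4, -0.45, 0, 0], [-0.5, -0.4, 0, 0]]]'

```text
time_s: 7.35
tool_pos: [0.5573, 0.2842, 0.1014]
orientation: [[-0.978, 0.207, -0.001], [0.207, 0.978, -0.0], [0.001, -0.0, -1.0]]
force: [-1.1, 1.9, -0.4]
width: -0.0002
finger_force: 0.7
```

Run:
```python
from h import *
s=env.state(); p=s['tool_pos']; print(p,s['force'])
a=np.radians(-12.02);x=np.array([np.cos(a),np.sin(a)]);S=np.array([x,[-x[1],x[0]]])
print('store',S@(p[:2]-[.6764,.2982]))
im=viewer.camera('side'); cv2.imwrite('pics/s5.png',im[:,:,::-1])
o=cv2.imread('pics/side0.png')[:,:,::-1].astype(int)
# is the old post top (295,262) / nose (262,272) still as at the start?
for c in ((295,262),(295,266),(262,272),(260,271)): print(c,o[c[1]-1:c[1]+2,c[0]-1:c[0]+2].mean((0,1)).round(),im[c[1]-1:c[1]+2,c[0]-1:c[0]+2].mean((0,1)).round())
```

```text
[0.55725389 0.28423038 0.10142279] [-1.14615326  1.86441322 -0.35622979]
store [-0.11362461 -0.03847589]
(295, 262) [154. 165. 175.] [71. 46. 41.]
(295, 266) [114. 123. 130.] [73. 49. 43.]
(262, 272) [176. 186. 193.] [160. 171. 183.]
(260, 271) [203. 215. 223.] [176. 190. 203.]
```

The post has moved and pushes back with about 2 N. I'll push a little more, back off, rise, and take one composite look.

move_arm --increments '[[[-0.4, 0, 0, 0], [0, 0, 0, 0], [1.0, 0.2, 0, 0], [1.0, 0.2, 0, 0], [0, 0, -2, 0], [0, 0, -3, 0], [0, 0, -4, 0], [0, 0, -4, 0], [0, 0, -4, 0], [0, 0, -3, 0]]]'

```text
time_s: 8.4
tool_pos: [0.5422, 0.2927, 0.3051]
orientation: [[-0.978, 0.207, 0.003], [0.207, 0.978, 0.001], [-0.003, 0.002, -1.0]]
force: [-0.6, 0.4, 0.2]
width: 0.0003
finger_force: 0.0
```

Run:
```python
from h import *
s=env.state(); p=s['tool_pos']; print(p,s['force'])
np.savez('w2.npz',p=p,R=s['orientation'])
a=np.radians(-12.02);x=np.array([np.cos(a),np.sin(a)]);S=np.array([x,[-x[1],x[0]]])
print('store',S@(p[:2]-[.6764,.2982]))
w=viewer.camera('wrist')[160:310,150:350,::-1]; im=viewer.camera('side')[205:295,240:340,::-1]
cv2.imwrite('pics/c6.png',np.hstack([cv2.resize(w,(400,300),interpolation=2),cv2.resize(im,(400,300),interpolation=2)]))
print(proj('side',[p]))
```

```text
[0.54219486 0.29266841 0.30507796] [-0.60129456  0.40309133  0.21159427]
store [-0.13011072 -0.03335894]
[[297.92307026 190.83284279]]
```

View pics/c6.png

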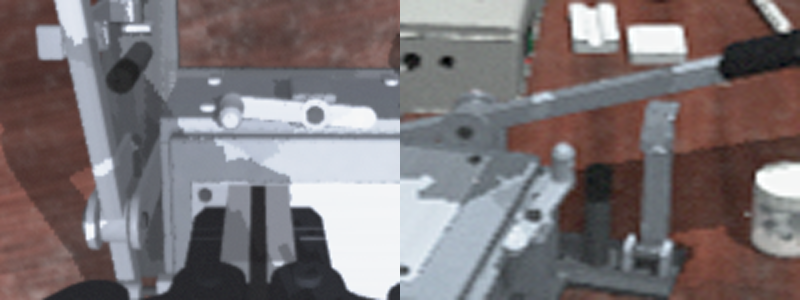

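The button now lies along the front edge: post at crop (231,115), pivot at (315,115), nose to (370,117), about -1.5 rad, clear of the hatch. Next, the lever pad.

move_arm --increments '[[[1.22, -1.62, 0, 0], [1.22, -1.62, 0, 0], [1.22, -1.62, 0, 0], [1.22, -1.62, 0, 0], [1.22, -1.62, 0, 0], [0, 0, 1.8, 0], [0, 0, 1.8, 0], [0, 0, 1.8, 0], [0, 0, 1.8, 0], [0, 0, 1.8, 0]]]'

```text
time_s: 9.5
tool_pos: [0.4648, 0.2255, 0.2099]
orientation: [[-0.978, 0.207, -0.002], [0.207, 0.978, -0.0], [0.001, -0.001, -1.0]]
force: [1.2, 0.4, -0.2]
width: 0.0003
finger_force: 0.0
```

move_arm --increments '[[[0, 0, 0.4, 0], [0, 0, 0.4, 0], [0, 0, 0.4, 0], [0, 0, 0.4, 0], [0, 0, 0.4, 0], [0, 0, 0.4, 0], [0, 0, 0.4, 0], [0, 0, 0.4, 0], [0, 0, 0.4, 0], [0, 0, 0.4, 0]]]'

```text
time_s: 10.5
tool_pos: [0.4663, 0.2254, 0.1719]
orientation: [[-0.978, 0.208, 0.0], [0.208, 0.978, 0.0], [-0.0, 0.0, -1.0]]
force: [-2.4, -0.1, 6.7]
width: -0.0001
finger_force: 3.1
```

Run:
```python
from h import *
s=env.state(); p=s['tool_pos']; print(p,s['force'])
a=np.radians(-12.02);x=np.array([np.cos(a),np.sin(a)]);S=np.array([x,[-x[1],x[0]]])
print('store',S@(p[:2]-[.6764,.2982]))
for t in np.arange(0,.67,.08): print(t.round(2),np.round(pad(t),4))
```

```text
[0.46626442 0.22541767 0.17192492] [-2.4444406  -0.06907421  6.69683193]
store [-0.1903712  -0.11494796]
0.0 [-0.1876 -0.115   0.2082]
0.08 [-0.1943 -0.115   0.1945]
0.16 [-0.1998 -0.115   0.1804]
0.24 [-0.2042 -0.115   0.1658]
0.32 [-0.2074 -0.115   0.1509]
0.4 [-0.2095 -0.115   0.1358]
0.48 [-0.2103 -0.115   0.1206]
0.56 [-0.2099 -0.115   0.1054]
0.64 [-0.2083 -0.115   0.0903]
```

Contact at 6.7 N with nominal z about 0.172 (tip offset ≈35 mm, as estimated). I'll press down along the arc.

move_arm --increments '[[[0.35, 0, 0.7, 0], [0.3, 0, 0.7, 0], [0.3, 0, 0.7, 0], [0.25, 0, 0.7, 0], [0.2, 0, 0.7, 0], [0.15, 0, 0.7, 0], [0.1, 0, 0.7, 0], [0.1, 0, 0.7, 0], [0.05, 0, 0.7, 0], [0, 0, 0.7, 0]]]'

```text
time_s: 11.5
tool_pos: [0.4481, 0.2296, 0.1026]
orientation: [[-0.978, 0.208, -0.002], [0.208, 0.978, 0.001], [0.002, 0.001, -1.0]]
force: [-5.9, -0.4, 8.6]
width: -0.0001
finger_force: 4.5
```

move_arm --increments '[[[0, 0, 0.4, 0], [0, 0, 0.4, 0], [0, 0, 0.4, 0], [0, 0, 0.4, 0], [0, 0, 0.4, 0], [0, 0, 0.4, 0], [0, 0, 0.4, 0], [0, 0, 0.4, 0], [0, 0, 0.4, 0], [0, 0, 0.4, 0]]]'

```text
time_s: 12.5
tool_pos: [0.4483, 0.2297, 0.0631]
orientation: [[-0.978, 0.207, -0.001], [0.207, 0.978, 0.001], [0.001, 0.0, -1.0]]
force: [-7.6, -0.1, 14.5]
width: 0.0
finger_force: 7.3
```

move_arm --increments '[[[0, 0, 0.15, 0], [0, 0, 0.15, 0], [0, 0, 0.15, 0], [0, 0, 0.15, 0], [0, 0, 0.15, 0], [0, 0, 0.1, 0], [0, 0, 0.1, 0], [0, 0, 0.1, 0], [0, 0, 0, 0], [0, 0, 0, 0]]]'

```text
time_s: 13.5
tool_pos: [0.4496, 0.2295, 0.0535]
orientation: [[-0.978, 0.207, 0.001], [0.207, 0.978, 0.0], [-0.001, 0.001, -1.0]]
force: [-5.8, -1.4, 14.5]
width: -0.0002
finger_force: 7.8
```

move_arm --increments '[[[0, 0, 0.1, 0], [0, 0, 0.1, 0], [0, 0, 0.1, 0], [0, 0, 0, 0], [0, 0, 0, 0], [0, 0, 0, 0], [0, 0, 0, 0], [0, 0, 0, 0], [0, 0, 0, 0], [0, 0, 0, 0]]]'

```text
time_s: 14.5
tool_pos: [0.45, 0.2294, 0.0509]
orientation: [[-0.978, 0.207, 0.002], [0.207, 0.978, 0.0], [-0.002, 0.001, -1.0]]
force: [-5.7, -1.5, 16.3]
width: -0.0001
finger_force: 8.6
```

move_arm --increments '[[[0, 0, 0.1, 0], [0, 0, 0.1, 0], [0, 0, 0.1, 0], [0, 0, 0, 0], [0, 0, 0, 0], [0, 0, 0, 0], [0, 0, 0, 0], [0, 0, 0, 0], [0, 0, 0, 0], [0, 0, 0, 0]]]'

```text
time_s: 15.5
tool_pos: [0.4503, 0.2294, 0.0495]
orientation: [[-0.978, 0.207, 0.002], [0.207, 0.978, -0.0], [-0.002, 0.0, -1.0]]
force: [-11.6, -4.0, 28.4]
width: -0.0001
finger_force: 15.0
```

The force jumps to 28 N, so that is the stop and the lever is past the catch point. I'll ease up slowly and watch whether the load stays on the fingers.

move_arm --increments '[[[0, 0, -0.3, 0], [0, 0, -0.2, 0], [0, 0, -0.2, 0], [0, 0, -0.2, 0], [0, 0, -0.2, 0], [0, 0, -0.2, 0], [0, 0, -0.2, 0], [0, 0, -0.2, 0], [0, 0, -0.2, 0], [0, 0, 0, 0]]]'

```text
time_s: 16.5
tool_pos: [0.4488, 0.229, 0.0643]
orientation: [[-0.978, 0.208, 0.001], [0.208, 0.978, -0.0], [-0.001, 0.0, -1.0]]
force: [1.3, -0.0, 0.2]
width: 0.0001
finger_force: 0.0
```

Run:
```python
from h import *
s=env.state(); print(s['tool_pos'],s['force'],s['finger_force'])
```

```text
[0.44879205 0.22901621 0.06434979] [ 1.2775719  -0.0238203   0.21321845] 0.0
```

The load is gone with the lever still down, so the catch holds. I'll retreat up and back, then check the pad and hatch in the images numerically.

move_arm --increments '[[[0, 0, -1, 0], [0, 0, -2, 0], [0, 0, -3, 0], [0, 0, -3, 0], [0, 0, -3, 0], [0, 0, -3, 0], [0, 0, -3, 0], [0, 0, -1, 0], [0, 0, 0, 0], [0, 0, 0, 0]]]'

```text
time_s: 17.5
tool_pos: [0.4478, 0.2289, 0.2528]
orientation: [[-0.978, 0.208, -0.002], [0.208, 0.978, -0.001], [0.002, -0.001, -1.0]]
force: [0.2, 0.4, -0.2]
width: -0.0002
finger_force: 0.0
```

Run:
```python
from h import *
s=env.state(); print(s['time_s'],s['tool_pos'],s['force'],s['finger_force'])
im=viewer.camera('side'); o=cv2.imread('pics/side0.png')[:,:,::-1]
cv2.imwrite('pics/s7.png',im[:,:,::-1])
p0=[.6764,.2982,np.radians(-12.02)]
def hatch(t,x,y): return [.08-(.08-x)*np.cos(t),y,.115+(.08-x)*np.sin(t)]
P=dict(pad_down=pad(.617),pad_up=pad(0),hatch_open=hatch(.84,-.06,.04),hatch_open2=hatch(.84,-.06,-.03),hatch_shut=[-.03,0,.12])
for k,v in P.items():
    u,w=proj('side',world(p0,[v]))[0].round().astype(int); print(k,(u,w),o[w-1:w+2,u-1:u+2].mean((0,1)).round(),im[w-1:w+2,u-1:u+2].mean((0,1)).round())
# black pad centroid above the table
m=(im[200:300,300:360].max(2)<45).astype(np.uint8); n,l,st,c=cv2.connectedComponentsWithStats(m)
print([(st[i,4],(c[i]+[300,200]).round(1)) for i in range(1,n) if st[i,4]>20])
# bystanders: mean change in their patches (side view)
for k,(u,v) in dict(jar=(270,335),fit=(338,267),vial=(310,332),tape=(336,343),marker=(350,245),bottle=(306,188),col=(331,207)).items():
    print(k,np.abs(im[v-7:v+8,u-7:u+8].astype(int)-o[v-7:v+8,u-7:u+8]).mean().round(1))
```

```text
17.5 [0.44784782 0.22885537 0.25278315] [ 0.18273445  0.35411444 -0.20467016] 0.0
pad_down (np.int64(336), np.int64(261)) [245. 246. 246.] [39. 39. 41.]
pad_up (np.int64(330), np.int64(217)) [40. 39. 42.] [111.  75.  65.]
hatch_open (np.int64(231), np.int64(239)) [109.  85.  79.] [127. 136. 146.]
hatch_open2 (np.int64(243), np.int64(221)) [61. 62. 62.] [136. 145. 152.]
hatch_shut (np.int64(247), np.int64(269)) [202. 215. 224.] [221. 227. 233.]
[(np.int32(168), array([334.9, 261.9]))]
jar 5.8
fit 95.5
vial 7.8
tape 5.5
marker 25.8
bottle 8.1
col 7.9
```

Run:
```python
import cv2,numpy as np
for f in ('side0','s7'):
    im=cv2.imread(f'pics/{f}.png').astype(int)
    r=im[225:265,335:370]; b=(r[...,0]-r[...,2]>35); v,u=np.nonzero(b); print(f,'marker blue',b.sum(),u.min()+335,u.max()+335,v.min()+225,v.max()+225)
    r=im[245:290,322:355]; w=(r.min(2)>130); v,u=np.nonzero(w); print('jar white',w.sum(),u.min()+322,u.max()+322,v.min()+245,v.max()+245)
```

```text
side0 marker blue 50 343 358 232 258
jar white 405 328 354 245 281
s7 marker blue 49 343 358 232 258
jar white 248 322 354 245 281
```

The marker and jar are unmoved (the differences are shadow and the pad hiding the jar). The lever is latched and the hatch is up, so I'm handing in.

```bash
python3 -c "
from station import env
print(env.hand_in())"
```

```text
the job is handed in; nothing more can be done
None
```

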